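# Weed out the sensor with the tired spring

## Robot

A 6-joint arm with a two-finger parallel gripper is mounted at the origin on the work surface. World frame = base frame: x ahead of the robot, y to its left, z up, the work surface at z = 0. Lengths are in mm, angles in rad, forces in N, time in s.
With the tool pointing down it reaches from about 300 to 750 mm from the base axis. Payload 8.5 kg.
Tool frame: the origin (TCP) lies midway between the tips of the shut fingers; the grasp point (between the pads) lies 19 mm behind it; z points along the fingers, y is the line along which they close (so a half turn about z gives the same grasp; the last joint's range is limited). The gripper opens to 85 mm and grips with 20 to 120 N. Pads are 22 mm wide; open, the fingers measure 114 mm over their backs; the gripper's body (76 mm by 85 mm) begins 54 mm behind the grasp point. The pads swing forward as they close: fully open they stand 13 mm farther back than shut.
Start: joints at [1.093, 0.381, 1.297, -0, 1.464, -0.215], TCP at [142.874, 531.1, 231.322] pointing down, gripper open.
Joint ranges: [-3.11, 3.11], [-0.89, 2.33], [0.22, 2.48], [-1.42, 4.56], [0.17, 2.85], [-2.88, 2.88]. Speed limits (rad/s): [2.39, 2.39, 3.14, 3.14, 3.14, 3.14].

## Interface

Orientations are given as a rotation vector (axis times angle).
In Python, from workcell import get_state, vision, job gives the robot as it stands.
- The arm moves only by the shell command python3 -m handwheel 'ROWS' [OPENING] [FORCE]. ROWS is text: rows parted by semicolons, each of 6 numbers parted by spaces: the shift along the tool's x, y, z as a fraction of full scale, then the turn, a rotation vector about the tool's x, y, z as a fraction of full scale. In form: dx dy dz ax ay az; .... A call has 1 to 5 rows; each row is the pose to reach, as a shift and turn from the pose commanded when the call began, along the tool's axes at that moment; what a row does not reach only later rows make up. Full scale, the value 1, is 80 mm for a shift and pi/4 rad for a turn. A row lasts 1/10 s, in which the tool goes at most 50 mm and 8.59 degrees, less where a joint would pass 70% of its speed; a pose out of reach is approached as far as the arm can. A call with a number of a shift or a turn outside -1 to 1 is refused whole. A call with a gripper value outside its range is refused whole. OPENING is the gripper command: -1 is fully open, 1 is shut, values between are in proportion, set as the call begins (- or left out, the last holds). The fingers move at their own pace and stop on an object; FORCE is the grip in N (left out, the last holds). Time passes only in rows, so rows that repeat a pose let the fingers close. It gives the time, the measured TCP pose, the force, the opening and the grip force at its end, in the units of the state.
- get_state(): the state, without advancing time (a new reading comes with each control period).
- vision.capture(name): name is "scene" or "top"; returns the picture (400x640x3 uint8, red, green, blue); there is no depth.
- vision.get_calibration(name): a dict with "fx", "fy", "cx", "cy" (pixels), "pose" (4x4, takes a point from camera to world coordinates). Camera axes: x right, y up, looking along -z (the intrinsics and any distortion apply to the point x, -y, -z); pixel columns grow to the right and rows downward; lengths in mm; the calibration is good to about 2 mm. A picture is of the moment at which its call begins. get_calibration takes no time and is no camera call.
- job.job_done(): hands the job in; it is judged then, once.
The state is a dict: "t": time; "q": joint angles; "joint_vel": joint speeds; "joint_torque": joint torques, N m; "eef_pos": TCP position; "tool_rot": TCP orientation; "contact_force": force on the tool from outside, world axes, zero at the start; "torque": the same for the moment, N m; "finger_gap": opening from 0.0 (shut) to 1.0 (fully open); "grip_force": force on a finger pad.
Only numpy, scipy, OpenCV 4.12 (cv2) and the standard library are available. Lean on these libraries where they do the work, as an engineer would, in place of code of your own. Each camera call takes 0.05 s, during which the arm holds its last target. There are 200 camera calls.

## Task

One of the four spring-tipped temperature sensors in the rack has a tired spring: squeeze the sensors between their two ends with the same squeeze of about 10 N and find the one whose tip sinks far deeper than the others'. Lower that one into the red reject tray and lay it on the tray's floor, and leave the three sound ones lying in the rack's notches as they were. Do not shift the multimeter, the blue-headed thermometer or the white transmitter on the table.

Things in the scene. Friction and masses are not known exactly. Their poses are not given: they have to be found in the camera images.
- rack: Sensor rack, fixed, origin under its centre: aluminium base 54 (x) x 270 (y) x 6 mm with two upright grey combs along y, 4 mm thick, tops 48 mm above the table, at x = -27 to -23 (under the black collars) and +17 to +21 (under the threads). V notches at y = -105, -35, 35, 105. Sensors lie across both combs, tips to +x, both ends standing free beyond them.
- rack_axis (a point): Middle of the rack at the height of the sensors' axes, 50 mm above the table. A sensor can slide some 4 mm either way along its notches, so fingers closing on its ends centre it. Springs start to give at 1 to 3 N; under 10 N from end to end a sound tip sinks about 2 mm, the tired one 6 to 8 (the rack's friction takes some). Which notch holds the tired one varies; sensors themselves are not tracked.
- tray: Red open reject tray, fixed, 220 (its x) x 150 (its y) x 34 mm high, walls and floor 4 mm thick; origin at the centre of its underside. A white round transmitter already lies in it near its +x end; the rest of the floor is free.
- puck_tray_mid (a point): White round head transmitter (44 mm diameter, 22 mm high) lying in the red tray; this point is its centre.
- puck_bench_mid (a point): White round head transmitter (44 mm diameter, 22 mm high) lying on the table beyond the rack; this point is its centre.
- thermometer: Resistance thermometer with a blue connection head, 235 mm long over all, 50 mm high, lying on the table beyond the rack along its own y axis; origin on the table under the joint of stem and head, stem to +y.
- multimeter: Yellow hand multimeter 180 (x) x 88 (y) x 42 mm, lying face up to the right of the rack; origin at the centre of its underside.
- notch_1 (a point): First notch from the rack's -y end. Point: middle (half length, on the axis) of the spring-tipped sensor lying there at the start; x axis along it, to its tip. All four alike, about 97 g, 70 mm long. Along x from the point: black collar dia. 14 from -35 to -19; steel barrel dia. 20 to +3; hexagon 22 across flats to +11; brass thread dia. 16 to +23; steel tip dia. 8 to +35, sprung, slides in by up to 9.
- notch_2 (a point): Second notch from the rack's -y end. Point: middle (half length, on the axis) of the spring-tipped sensor lying there at the start; x axis along it, to its tip. All four alike, about 97 g, 70 mm long. Along x from the point: black collar dia. 14 from -35 to -19; steel barrel dia. 20 to +3; hexagon 22 across flats to +11; brass thread dia. 16 to +23; steel tip dia. 8 to +35, sprung, slides in by up to 9.
- notch_3 (a point): Third notch from the rack's -y end. Point: middle (half length, on the axis) of the spring-tipped sensor lying there at the start; x axis along it, to its tip. All four alike, about 97 g, 70 mm long. Along x from the point: black collar dia. 14 from -35 to -19; steel barrel dia. 20 to +3; hexagon 22 across flats to +11; brass thread dia. 16 to +23; steel tip dia. 8 to +35, sprung, slides in by up to 9.
- notch_4 (a point): Fourth notch from the rack's -y end. Point: middle (half length, on the axis) of the spring-tipped sensor lying there at the start; x axis along it, to its tip. All four alike, about 97 g, 70 mm long. Along x from the point: black collar dia. 14 from -35 to -19; steel barrel dia. 20 to +3; hexagon 22 across flats to +11; brass thread dia. 16 to +23; steel tip dia. 8 to +35, sprung, slides in by up to 9.

How it is judged:
By the outcome, as a careful person would: the job done as asked, in the order asked, and still so for the second after the job is handed in, with the robot touching nothing.
It also fails if it takes over 70 s, if anything falls off the work surface, if the arm or the gripper's body presses on something with over 40 N, if the wrist force passes 120 N, or if a joint passes its speed limit or range.

## Working session

There is one attempt and no reset: what is moved stays moved. The work goes in short steps, Python scripts to look and compute and a shell command to move; the robot and the scene stay as the last step left them, time stands still between calls to the robot, and variables do not carry over. Pictures are saved under pics/ and viewed, at most 10 in all, crops included, and the job is handed in when it is done.

```bash
mkdir -p pics; ls
python3 - <<'E'
from workcell import get_state, vision
import cv2,numpy as np
s=get_state();print(s['t'],s['eef_pos'],s['tool_rot'],s['finger_gap'],s['contact_force'])
for n in ("scene","top"):
    im=vision.capture(n);cv2.imwrite(f"pics/{n}0.png",im[:,:,::-1])
    c=vision.get_calibration(n);print(n,{k:np.round(v,3).tolist() for k,v in c.items()})
E
```

```text
pics
0.0 [142.7505305  530.84766591 230.68516482] [-4.11605219e-01 -3.11397447e+00  2.21943956e-03] 0.9999273541762639 [ 0.49869852 -0.38151859  0.18358096]
scene {'fx': 488.144, 'fy': 488.144, 'cx': 324.941, 'cy': 195.712, 'pose': [[-0.742, -0.541, 0.395, 1137.91], [0.67, -0.588, 0.454, 524.211], [-0.013, 0.601, 0.799, 1104.426], [0.0, 0.0, 0.0, 1.0]]}
top {'fx': 406.231, 'fy': 406.231, 'cx': 317.698, 'cy': 205.348, 'pose': [[0.022, 0.996, -0.081, 529.868], [-1.0, 0.023, 0.01, -60.659], [0.011, 0.081, 0.997, 1309.563], [0.0, 0.0, 0.0, 1.0]]}
```

View pics/top0.png

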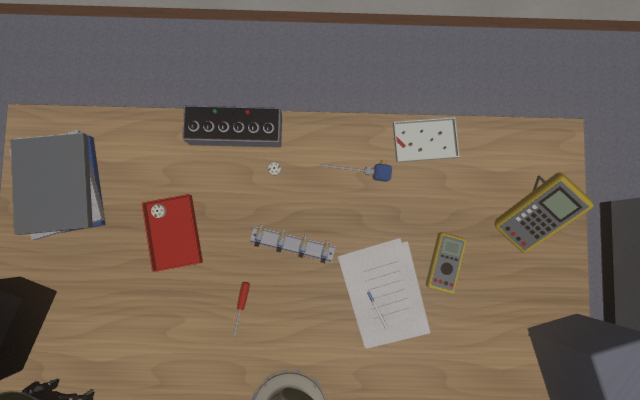

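View pics/scene0.png

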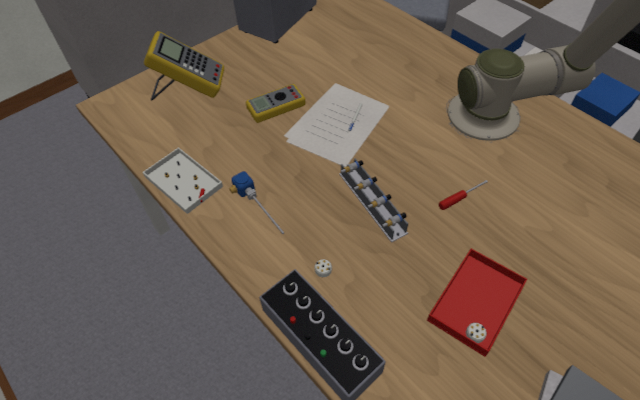

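```bash
cat > h.py <<'E'
from workcell import get_state, vision
import cv2,numpy as np
from scipy.spatial.transform import Rotation as R
def ray(n,u,v,z):
    c=vision.get_calibration(n);P=np.array(c['pose'])
    d=P[:3,:3]@np.array([(u-c['cx'])/c['fx'],-(v-c['cy'])/c['fy'],-1]);o=P[:3,3]
    return o+d*(z-o[2])/d[2]
def proj(n,p):
    c=vision.get_calibration(n);P=np.array(c['pose']);q=P[:3,:3].T@(np.array(p)-P[:3,3])
    return c['cx']-c['fx']*q[0]/q[2],c['cy']+c['fy']*q[1]/q[2]
E
python3 - <<'E'
from h import *
a=cv2.imread('pics/top0.png')[222:267,245:340];b=cv2.imread('pics/scene0.png')[150:245,330:415]
a=cv2.resize(a,None,fx=6,fy=6,interpolation=2);b=cv2.resize(b,None,fx=6,fy=6,interpolation=2)[:,:]
b=cv2.resize(b,None,fx=.55,fy=.55)
o=np.zeros((590,580,3),np.uint8);o[:270,:570]=a;o[275:275+b.shape[0],:b.shape[1]]=b
cv2.imwrite('pics/c1.png',o);print(b.shape)
E
```

```text
(314, 280, 3)
```

View pics/c1.png

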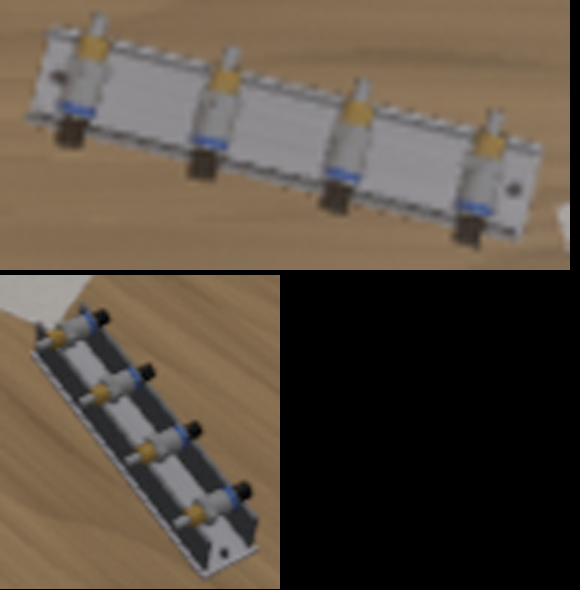

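Run:
```python
from h import *
T=[(495,111),(363,79),(233,47),(99,14)];C=[(466,245),(334,213),(203,180),(71,147)]
f=lambda p:ray('top',245+p[0]/6-.4,222+p[1]/6-.4,50)
M=[]
for t,c in zip(T,C):
    a,b=f(t),f(c);M.append((a+b)/2);print(a.round(1),b.round(1),np.linalg.norm(a-b).round(1),M[-1].round(1))
M=np.array(M);d=M[3]-M[0];print('y dir',np.degrees(np.arctan2(-d[0],d[1])),np.linalg.norm(d),M.mean(0))
# scene check: collar and tip
s=280/85*1.0
for p in [(50,343),(86,402),(130,462),(180,524)]: print('scene tip',ray('scene',330+p[0]/s-.3,150+(p[1]-275)/s-.3,50).round(1))
for p in [(106,317),(151,371),(198,430),(248,490)]: print('scene col',ray('scene',330+p[0]/s-.3,150+(p[1]-275)/s-.3,50).round(1))
for n in('top','scene'):
    im=cv2.imread(f'pics/{n}0.png');h=cv2.cvtColor(im,cv2.COLOR_BGR2HSV)
    m=(((h[...,0]<6)|(h[...,0]>174))&(h[...,1]>160)&(h[...,2]>60)).astype(np.uint8)
    cs=cv2.findContours(m,0,2)[0];c=max(cs,key=cv2.contourArea)
    print(n,cv2.boundingRect(c));
    if n=='top':
        # rim at z=34
        pts=np.array([ray(n,u,v,34)[:2] for u,v in c[:,0]],np.float32);r=cv2.minAreaRect(pts);print(r,cv2.boxPoints(r).round(0).tolist())
    else: print(cv2.approxPolyDP(cv2.convexHull(c),4,True)[:,0].tolist())
for z,uv in((26,(158,211)),):print('puck',ray('top',*uv,z))
# tip row/col frame: tool axes
s=get_state();print(R.from_rotvec(s['tool_rot']).as_matrix().round(3))
```

```text
[ 525.8 -104.3   50. ] [457.  -90.8  50. ] 70.1 [491.4 -97.5  50. ]
[540.7 -35.9  50. ] [471.8 -22.7  50. ] 70.1 [506.3 -29.3  50. ]
[555.7  31.5  50. ] [487.2  44.9  50. ] 69.8 [521.4  38.2  50. ]
[571.1 101.   50. ] [502.6 113.1  50. ] 69.6 [536.8 107.   50. ]
y dir -12.529110972890322 209.54783653084874 [513.96899605   4.58466696  50.        ]
scene tip [ 515.1 -102.7   50. ]
scene tip [537.  -36.2  50. ]
scene tip [553.7  31.7  50. ]
scene tip [567.4 100.4  50. ]
scene col [459.4 -91.2  50. ]
scene col [473.8 -22.9  50. ]
scene col [489.9  46.5  50. ]
scene col [504.2 114.5  50. ]
top (142, 194, 60, 78)
((539.9639892578125, 381.4025573730469), (218.07545471191406, 157.12669372558594), 12.017169952392578) [[417.0, 436.0], [450.0, 282.0], [663.0, 327.0], [630.0, 481.0]]
scene (427, 249, 100, 107)
[[470, 249], [526, 279], [485, 355], [427, 320]]
puck [605.34542482 429.87327911  26.        ]
[[-0.966  0.26  -0.001]
 [ 0.26   0.966 -0.001]
 [ 0.    -0.001 -1.   ]]
```

```bash
H="python3 -m handwheel"
$H '-0.44 -0.27 0 0 0 0; -0.88 -0.55 0 0 0 0' -1 20
python3 -m handwheel '-0.44 -0.27 0 0 0 0; -0.88 -0.55 0 0 0 0'
python3 -m handwheel '-0.44 -0.27 0 0 0 0; -0.88 -0.55 0 0 0 0'
python3 -m handwheel '-0.44 -0.27 0 0 0 0; -0.88 -0.55 0 0 0 0'
python3 -m handwheel '-0.44 -0.27 0 0 0 0; -0.88 -0.55 0 0 0 0'
python3 -m handwheel '-0.44 -0.27 0 0 0 0; -0.88 -0.55 0 0 0 0'
python3 -m handwheel '-0.44 -0.27 0 0 0 0; -0.88 -0.55 0 0 0 0'
python3 -m handwheel '0 0 0 0 0 0.16;0 0 0 0 0 0.33;0 0 0 0 0 0.5;0 0 0 0 0 0.65'
python3 -m handwheel '0 0 0 0 0 0.16;0 0 0 0 0 0.33;0 0 0 0 0 0.5;0 0 0 0 0 0.65'
python3 -m handwheel '0 0 0 0 0 0.16;0 0 0 0 0 0.33;0 0 0 0 0 0.5;0 0 0 0 0 0.65;0 0 0 0 0 0.65'
cat >> h.py <<'E'
N=np.array([[491.4,-97.5],[506.3,-29.3],[521.4,38.2],[536.8,107.0]])
U=np.array([np.cos(np.radians(-12.53)),np.sin(np.radians(-12.53))])
def go(p,yang=-12.53):
    "shift in tool axes / 80 to world point p, turn about tool z"
    s=get_state();m=R.from_rotvec(s['tool_rot']).as_matrix()
    print('t',round(s['t'],2),'at',s['eef_pos'].round(1) if hasattr(s['eef_pos'],'round') else s['eef_pos'],'zaxis',m[:,2].round(3),'q6',round(s['q'][5],2))
    print('shift/80',(m.T@(np.array(p)-s['eef_pos'])/80).round(3))
    a=np.degrees(np.arctan2(m[1,0+1],m[0,1]));print('turn/45',round(((a-yang+180)%360-180)/45,3))
E
python3 -c "
from h import *
go([*N[3],23])"
```

```text
t: 0.3
eef_pos: [199.5, 469.7, 230.7]
tool_rot: [-0.408, -3.115, 0.001]
contact_force: [0.1, 0.1, 0.8]
finger_gap: 1.006
grip_force: 0.0
t: 0.5
eef_pos: [256.7, 408.2, 231.1]
tool_rot: [-0.411, -3.114, 0.001]
contact_force: [0.1, -0.2, 0.7]
finger_gap: 1.002
grip_force: 0.0
t: 0.7
eef_pos: [313.3, 347.4, 231.2]
tool_rot: [-0.411, -3.114, 0.0]
contact_force: [0.7, 0.9, -0.1]
finger_gap: 0.997
grip_force: 0.0
t: 0.9
eef_pos: [369.9, 286.6, 231.2]
tool_rot: [-0.411, -3.114, 0.0]
contact_force: [0.5, 0.6, -0.3]
finger_gap: 1.004
grip_force: 0.0
t: 1.1
eef_pos: [426.4, 225.7, 231.2]
tool_rot: [-0.412, -3.114, 0.0]
contact_force: [0.2, 0.8, 0.3]
finger_gap: 0.999
grip_force: 0.0
t: 1.3
eef_pos: [483.0, 165.0, 231.1]
tool_rot: [-0.412, -3.114, 0.0]
contact_force: [0.9, 0.8, -1.0]
finger_gap: 1.001
grip_force: 0.0
t: 1.5
eef_pos: [539.6, 104.2, 231.1]
tool_rot: [-0.412, -3.114, -0.0]
contact_force: [-0.2, 0.7, -0.6]
finger_gap: 1.0
grip_force: 0.0
t: 1.9
eef_pos: [538.6, 105.5, 230.9]
tool_rot: [-1.192, -2.906, 0.001]
contact_force: [-0.1, -0.6, 0.3]
finger_gap: 1.002
grip_force: 0.0
t: 2.3
eef_pos: [538.6, 105.7, 231.0]
tool_rot: [-1.887, -2.511, 0.001]
contact_force: [-0.0, 0.9, -0.0]
finger_gap: 0.999
grip_force: 0.0
t: 2.8
eef_pos: [538.6, 105.7, 231.0]
tool_rot: [-2.456, -1.958, 0.001]
contact_force: [0.2, 0.5, -0.3]
finger_gap: 0.999
grip_force: 0.0
t 2.8 at [538.6 105.7 231. ] zaxis [-0.001  0.    -1.   ] q6 0.2
shift/80 [ 0.012 -0.024  2.6  ]
turn/45 -0.007
```

```bash
python3 -m handwheel '0.01 -0.02 0.5 0 0 0; 0.01 -0.02 1 0 0 0' >/dev/null
python3 -m handwheel '0 0 0.5 0 0 0; 0 0 1 0 0 0;0 0 1 0 0 0'
python3 -m handwheel '0 0 0.15 0 0 0; 0 0 0.3 0 0 0;0 0 0.45 0 0 0;0 0 0.6 0 0 0;0 0 0.6 0 0 0'
python3 - <<'E'
from h import *
go([*N[3],23])
a=vision.capture('top');b=vision.capture('scene')
a=cv2.resize(a[205:275,235:345],None,fx=5,fy=5,interpolation=2);b=cv2.resize(b[130:250,320:430],None,fx=5,fy=5,interpolation=2)
o=np.zeros((600,800,3),np.uint8);o[:350,:550]=a[:, :550];cv2.imwrite('pics/a2.png',o[:350,:550,::-1]);cv2.imwrite('pics/b2.png',b[:,:,::-1])
E
```

```text
t: 3.3
eef_pos: [534.6, 106.8, 67.1]
tool_rot: [-2.448, -1.959, 0.012]
contact_force: [-0.6, -0.6, 0.2]
finger_gap: 0.999
grip_force: 0.0
t: 3.8
eef_pos: [536.7, 106.8, 22.0]
tool_rot: [-2.454, -1.959, 0.003]
contact_force: [-0.3, 0.5, -0.4]
finger_gap: 1.0
grip_force: 0.0
t 3.8 at [536.7 106.8  22. ] zaxis [-0.002  0.    -1.   ] q6 0.2
shift/80 [ 0.003  0.001 -0.013]
turn/45 -0.006
```

View pics/b2.png

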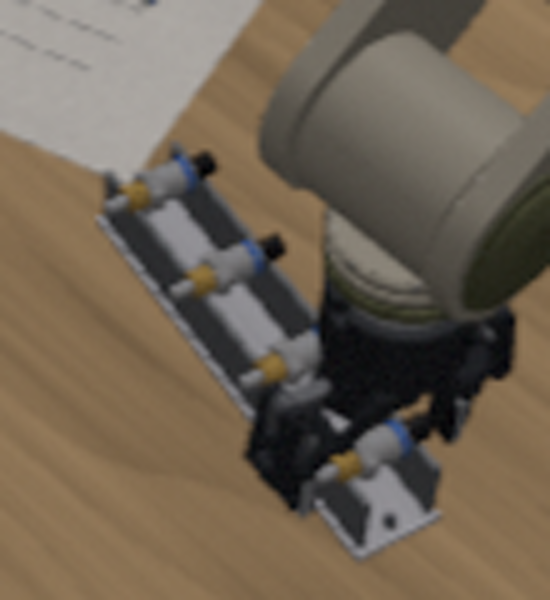

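```bash
for i in 1; do
python3 -m handwheel '0 0 0 0 0 0;0 0 0 0 0 0;0 0 0 0 0 0' -0.7 20
python3 -m handwheel '0 0 0 0 0 0;0 0 0 0 0 0;0 0 0 0 0 0' -0.62
python3 -m handwheel '0 0 0 0 0 0;0 0 0 0 0 0;0 0 0 0 0 0' -0.58
done | grep -v rot
```

```text
t: 4.2
eef_pos: [537.6, 106.8, 23.7]
contact_force: [-0.3, -0.1, 0.7]
finger_gap: 0.855
grip_force: 0.0
t: 4.5
eef_pos: [537.3, 106.8, 23.7]
contact_force: [-2.5, 1.8, 6.0]
finger_gap: 0.812
grip_force: 5.8
t: 4.8
eef_pos: [537.0, 106.9, 23.9]
contact_force: [-4.6, 0.5, 9.6]
finger_gap: 0.794
grip_force: 11.7
```

```bash
python3 -m handwheel '0 0 0 0 0 0;0 0 0 0 0 0;0 0 0 0 0 0;0 0 0 0 0 0' -1 20 | grep -v rot
python3 -m handwheel '-0.15 0 0 0 0 0;-0.32 0 0 0 0 0;-0.5 0 0 0 0 0;-0.7 0 0 0 0 0;-0.875 0 0 0 0 0'|grep -v rot
python3 -m handwheel '0 0 0 0 0 0;0 0 0 0 0 0'|grep -v rot
python3 -c "
from h import *
go([*N[2],23])"
```

```text
t: 5.2
eef_pos: [537.4, 106.7, 23.1]
contact_force: [0.8, 1.2, -0.5]
finger_gap: 0.995
grip_force: 0.0
t: 5.7
eef_pos: [521.4, 36.8, 23.4]
contact_force: [0.4, -0.4, 0.3]
finger_gap: 1.005
grip_force: 0.0
t: 5.9
eef_pos: [521.9, 38.1, 23.4]
contact_force: [-0.4, -0.1, 0.5]
finger_gap: 1.001
grip_force: 0.0
t 5.9 at [521.9  38.1  23.4] zaxis [ 0.  0. -1.] q6 0.07
shift/80 [-0.001 -0.006  0.005]
turn/45 -0.008
```

Same squeeze on notch 3, then on to notch 2.

```bash
{
python3 -m handwheel '0 0 0 0 0 0;0 0 0 0 0 0;0 0 0 0 0 0' -0.7 20
python3 -m handwheel '0 0 0 0 0 0;0 0 0 0 0 0;0 0 0 0 0 0' -0.62
python3 -m handwheel '0 0 0 0 0 0;0 0 0 0 0 0;0 0 0 0 0 0' -0.58
} | grep -v rot
```

```text
t: 6.2
eef_pos: [521.9, 39.0, 23.3]
contact_force: [0.4, 1.2, 0.7]
finger_gap: 0.852
grip_force: 0.0
t: 6.5
eef_pos: [521.9, 38.8, 23.4]
contact_force: [-0.3, 1.7, 1.1]
finger_gap: 0.806
grip_force: 2.0
t: 6.8
eef_pos: [521.6, 38.8, 23.5]
contact_force: [-1.1, 3.1, 4.3]
finger_gap: 0.79
grip_force: 4.9
```

```bash
{
python3 -m handwheel '0 0 0 0 0 0;0 0 0 0 0 0;0 0 0 0 0 0' -0.54
python3 -m handwheel '0 0 0 0 0 0;0 0 0 0 0 0;0 0 0 0 0 0' -0.50
} | grep -v rot
```

```text
t: 7.1
eef_pos: [521.2, 38.9, 23.6]
contact_force: [-4.0, 4.5, 7.1]
finger_gap: 0.772
grip_force: 7.8
t: 7.4
eef_pos: [520.7, 39.0, 23.8]
contact_force: [-6.9, 4.4, 12.1]
finger_gap: 0.753
grip_force: 10.7
```

```bash
{
python3 -m handwheel '0 0 0 0 0 0;0 0 0 0 0 0;0 0 0 0 0 0;0 0 0 0 0 0' -1 20 
python3 -m handwheel '-0.15 0 0 0 0 0;-0.32 0 0 0 0 0;-0.5 0 0 0 0 0;-0.7 0 0 0 0 0;-0.87 0 0 0 0 0'
python3 -m handwheel '0 0 0 0 0 0;0 0 0 0 0 0'
python3 -m handwheel '0 0 0 0 0 0;0 0 0 0 0 0;0 0 0 0 0 0' -0.7 20
python3 -m handwheel '0 0 0 0 0 0;0 0 0 0 0 0;0 0 0 0 0 0' -0.62
python3 -m handwheel '0 0 0 0 0 0;0 0 0 0 0 0;0 0 0 0 0 0' -0.58
}|grep -v rot
```

```text
t: 7.8
eef_pos: [521.9, 38.4, 23.2]
contact_force: [0.6, -0.4, -0.2]
finger_gap: 1.002
grip_force: 0.0
t: 8.3
eef_pos: [506.0, -31.1, 23.3]
contact_force: [0.3, -0.3, 0.5]
finger_gap: 1.0
grip_force: 0.0
t: 8.5
eef_pos: [506.3, -29.7, 23.4]
contact_force: [0.4, 0.8, 0.1]
finger_gap: 1.001
grip_force: 0.0
t: 8.8
eef_pos: [506.5, -28.9, 23.3]
contact_force: [-0.4, 0.4, -0.5]
finger_gap: 0.85
grip_force: 0.0
t: 9.1
eef_pos: [506.4, -29.0, 23.5]
contact_force: [-0.5, 2.2, 3.5]
finger_gap: 0.811
grip_force: 5.5
t: 9.4
eef_pos: [506.0, -28.9, 23.7]
contact_force: [-3.8, 3.1, 8.3]
finger_gap: 0.79
grip_force: 11.7
```

Notch 2 behaves like notch 4 (sound). Now notch 1.

```bash
{
python3 -m handwheel '0 0 0 0 0 0;0 0 0 0 0 0;0 0 0 0 0 0;0 0 0 0 0 0' -1 20 
python3 -m handwheel '-0.15 0 0 0 0 0;-0.32 0 0 0 0 0;-0.5 0 0 0 0 0;-0.7 0 0 0 0 0;-0.87 0 0 0 0 0'
python3 -m handwheel '0 0 0 0 0 0;0 0 0 0 0 0'
python3 -m handwheel '0 0 0 0 0 0;0 0 0 0 0 0;0 0 0 0 0 0' -0.7 20
python3 -m handwheel '0 0 0 0 0 0;0 0 0 0 0 0;0 0 0 0 0 0' -0.62
python3 -m handwheel '0 0 0 0 0 0;0 0 0 0 0 0;0 0 0 0 0 0' -0.58
}|grep -v rot
```

```text
t: 9.8
eef_pos: [506.4, -29.4, 23.2]
contact_force: [-0.4, -0.5, -0.4]
finger_gap: 1.001
grip_force: 0.0
t: 10.3
eef_pos: [490.6, -99.0, 23.3]
contact_force: [-0.4, -0.5, -0.6]
finger_gap: 1.0
grip_force: 0.0
t: 10.5
eef_pos: [490.8, -97.6, 23.3]
contact_force: [-0.4, 0.3, 0.1]
finger_gap: 1.003
grip_force: 0.0
t: 10.8
eef_pos: [491.1, -96.8, 23.4]
contact_force: [0.1, 0.3, 0.9]
finger_gap: 0.849
grip_force: 0.3
t: 11.1
eef_pos: [491.0, -96.9, 23.5]
contact_force: [-0.6, 2.1, 4.1]
finger_gap: 0.812
grip_force: 5.3
t: 11.4
eef_pos: [490.6, -96.8, 23.7]
contact_force: [-2.8, 1.9, 9.1]
finger_gap: 0.795
grip_force: 11.8
```

```bash
{
python3 -m handwheel '0 0 0 0 0 0;0 0 0 0 0 0;0 0 0 0 0 0;0 0 0 0 0 0' -1 20 
python3 -m handwheel '0 0 -0.15 0 0 0;0 0 -0.4 0 0 0;0 0 -0.7 0 0 0;0 0 -1 0 0 0'
python3 -m handwheel '0 0 -0.4 0 0 0;0 0 -0.6 0 0 0;0 0 -0.6 0 0 0'
}|grep -v rot
python3 - <<'E'
from h import *
a=np.mean([vision.capture('top').astype(float) for _ in range(4)],0).astype(np.uint8);b=vision.capture('scene')
cv2.imwrite('pics/top3.png',a[:,:,::-1])
a=cv2.resize(a[220:270,248:308],None,fx=10,fy=10,interpolation=2);cv2.imwrite('pics/a3.png',a[:,:,::-1])
cv2.imwrite('pics/scene3.png',b[:,:,::-1])
E
```

```text
t: 11.8
eef_pos: [490.9, -97.2, 23.2]
contact_force: [0.5, -0.5, -1.1]
finger_gap: 0.998
grip_force: 0.0
t: 12.2
eef_pos: [490.8, -97.2, 104.0]
contact_force: [0.7, -0.9, -0.0]
finger_gap: 0.998
grip_force: 0.0
t: 12.5
eef_pos: [491.8, -97.6, 153.2]
contact_force: [0.2, 0.9, -0.9]
finger_gap: 1.003
grip_force: 0.0
```

View pics/a3.png

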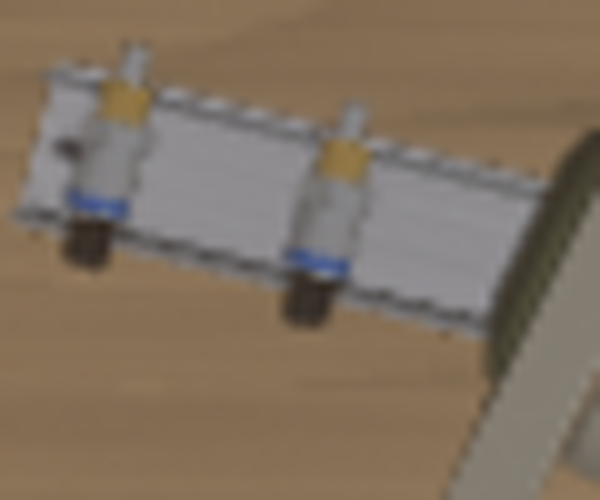

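Run:
```python
from h import *
f=lambda p,z=50:ray('top',248+p[0]/10-.45,220+p[1]/10-.45,z)[:2]
V=np.array([-U[1],U[0]])
C=np.array([513.97,4.58])
for k,p,z in [('tip',(356,103),54),('col',(304,325),50),('blue/col',(316,272),57),('brass lo',(342,178),58),('brass hi',(345,142),58),('combup R',(440,163),48),('combup L',(230,112),48),('comblo L',(200,257),48),('comblo R',(420,310),48),('4tip',(137,45),54),('4col',(86,268),50)]:
    q=f(p,z)-C;print(k,(q@U).round(1),(q@V).round(1))
```

```text
tip 33.4 35.5
col -36.6 34.6
blue/col -19.7 34.5
brass lo 10.1 33.7
brass hi 21.0 35.6
combup R 21.6 6.2
combup L 21.4 73.1
comblo L -24.1 71.1
comblo R -23.7 1.2
4tip 34.6 105.4
4col -35.6 104.1
```

```bash
{
python3 -m handwheel '0.4 0 0 0 0 -0.16;0.8 0 0 0 0 -0.33;0.8 0 0 0 0 -0.5;0.8 0 0 0 0 -0.667' -0.18
python3 -m handwheel '0 0 0 0 0 -0.16;0 0 0 0 0 -0.33;0 0 0 0 0 -0.5;0 0 0 0 0 -0.667'
python3 -m handwheel '0 0 0 0 0 -0.16;0 0 0 0 0 -0.33;0 0 0 0 0 -0.5;0 0 0 0 0 -0.667;0 0 0 0 0 -0.667'
}|tail -6
cat >> h.py <<'E'
V=np.array([-U[1],U[0]]);C=np.array([513.97,4.58])
def rk(u,v): return C+u*U+v*V
E
python3 -c "
from h import *
go([*rk(-9.3,34.8),70],77.47)"
```

```text
t: 14.05
eef_pos: [504.9, -34.7, 150.5]
tool_rot: [-0.347, -3.121, -0.001]
contact_force: [-0.2, -0.5, -0.4]
finger_gap: 0.592
grip_force: 0.0
t 14.05 at [504.9 -34.7 150.5] zaxis [-0.002  0.001 -1.   ] q6 -1.65
shift/80 [0.113 0.939 1.006]
turn/45 -0.004
```

```bash
{
python3 -m handwheel '0.06 0.47 0 0 0 0;0.113 0.939 0 0 0 0;0.113 0.939 0.2 0 0 0;0.113 0.939 0.6 0 0 0;0.113 0.939 1 0 0 0'
python3 -m handwheel '0 0 0 0 0 0;0 0 0 0 0 0'
}|tail -6
python3 -c "
from h import *
go([*rk(-9.3,34.8),39],77.47)"
```

```text
t: 14.75
eef_pos: [513.1, 40.4, 71.6]
tool_rot: [-0.352, -3.121, -0.0]
contact_force: [-0.5, 0.2, 0.1]
finger_gap: 0.591
grip_force: 0.0
t 14.75 at [513.1  40.4  71.6] zaxis [-0.001  0.    -1.   ] q6 -1.5
shift/80 [0.008 0.    0.407]
turn/45 -0.008
```

```bash
{
python3 -m handwheel '0.008 0 0.12 0 0 0;0.008 0 0.25 0 0 0;0.008 0 0.33 0 0 0;0.008 0 0.407 0 0 0;0.008 0 0.407 0 0 0'
python3 -m handwheel '0 0 0 0 0 0;0 0 0 0 0 0;0 0 0 0 0 0;0 0 0 0 0 0;0 0 0 0 0 0' 0.3
python3 -m handwheel '0 0 0 0 0 0;0 0 0 0 0 0;0 0 0 0 0 0;0 0 0 0 0 0;0 0 0 0 0 0' 0.9 30
}
```

```text
t: 15.25
eef_pos: [512.0, 40.6, 38.0]
tool_rot: [-0.349, -3.121, -0.0]
contact_force: [0.6, -0.1, -0.2]
finger_gap: 0.59
grip_force: 0.0
t: 15.75
eef_pos: [512.4, 40.6, 38.9]
tool_rot: [0.349, 3.122, 0.0]
contact_force: [-0.2, 0.5, 0.3]
finger_gap: 0.349
grip_force: 0.0
t: 16.25
eef_pos: [512.3, 40.3, 38.9]
tool_rot: [-0.349, -3.122, 0.001]
contact_force: [-1.9, -5.4, 4.4]
finger_gap: 0.223
grip_force: 30.0
```

```bash
{
python3 -m handwheel '0 0 -0.05 0 0 0;0 0 -0.15 0 0 0;0 0 -0.3 0 0 0;0 0 -0.5 0 0 0;0 0 -0.75 0 0 0'
python3 -m handwheel '0 0 -0.3 0 0 0;0 0 -0.5 0 0 0;0 0 -0.5 0 0 0'
}
python3 - <<'E'
from h import *
# tray local(-40,-5) for the sensor's middle; grip is 8 mm behind the middle
a=np.radians(12);t=np.array([539,385])+(-40)*np.array([np.cos(a),np.sin(a)])+(-5)*np.array([-np.sin(a),np.cos(a)])-8*U
print(t);go([*t,100],77.47)
b=vision.capture('scene');cv2.imwrite('pics/b4.png',cv2.resize(b[100:260,290:450],None,fx=3.5,fy=3.5,interpolation=2)[:,:,::-1])
E
```

```text
t: 16.75
eef_pos: [512.1, 41.0, 99.4]
tool_rot: [-0.349, -3.121, -0.001]
contact_force: [0.0, -0.5, -0.6]
finger_gap: 0.219
grip_force: 29.7
t: 17.05
eef_pos: [513.3, 40.8, 141.0]
tool_rot: [0.348, 3.117, 0.0]
contact_force: [-0.2, 1.0, -1.0]
finger_gap: 0.223
grip_force: 29.7
[493.10419406 373.52840054]
t 17.05 at [513.3  40.8 141. ] zaxis [ 0.005 -0.    -1.   ] q6 -1.5
shift/80 [1.166 4.    0.511]
turn/45 -0.005
```

View pics/b4.png

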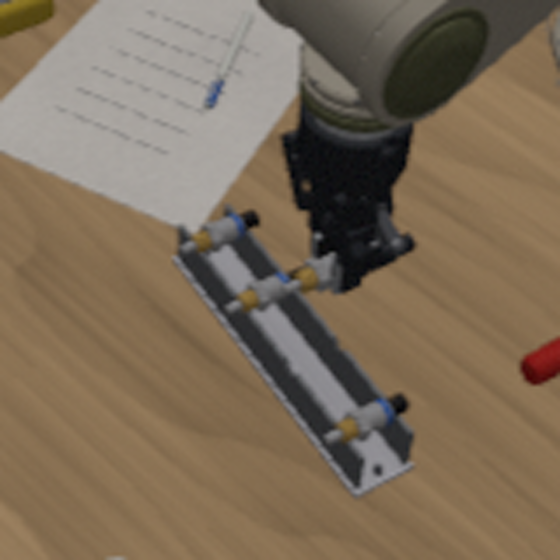

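```bash
{
python3 -m handwheel '0.08 0.27 0 0 0 0;0.16 0.53 0 0 0 0;0.233 0.8 0 0 0 0'
python3 -m handwheel '0.12 0.4 0 0 0 0;0.233 0.8 0 0 0 0'
python3 -m handwheel '0.12 0.4 0 0 0 0;0.233 0.8 0 0 0 0'
python3 -m handwheel '0.12 0.4 0 0 0 0;0.233 0.8 0 0 0 0'
python3 -m handwheel '0.08 0.27 0 0 0 0;0.16 0.53 0 0 0 0;0.233 0.8 0 0 0 0;0.233 0.8 0.25 0 0 0;0.233 0.8 0.5 0 0 0'
python3 -m handwheel '0 0 0.2 0 0 0;0 0 0.4 0 0 0;0 0 0.6 0 0 0;0 0 0.7 0 0 0;0 0 0.7 0 0 0'
}|tail -6
python3 -c "
from h import *
go([493.1,373.5,3],77.47)"
```

```text
t: 19.0
eef_pos: [491.2, 372.9, 41.0]
tool_rot: [-0.349, -3.119, 0.003]
contact_force: [-0.5, 0.1, -0.6]
finger_gap: 0.215
grip_force: 29.8
t 19.0 at [491.2 372.9  41. ] zaxis [-0.003 -0.001 -1.   ] q6 -0.89
shift/80 [-0.023  0.013  0.474]
turn/45 -0.005
```

```bash
{
python3 -m handwheel '0 0 0.1 0 0 0;0 0 0.2 0 0 0;0 0 0.3 0 0 0;0 0 0.4 0 0 0;0 0 0.4 0 0 0'
python3 -m handwheel '0 0 0.0125 0 0 0;0 0 0.025 0 0 0;0 0 0.025 0 0 0'
python3 -m handwheel '0 0 0.0125 0 0 0;0 0 0.025 0 0 0;0 0 0.025 0 0 0'
}|grep -v rot
```

```text
t: 19.5
eef_pos: [491.5, 373.0, 9.4]
contact_force: [-0.4, -0.6, -0.6]
finger_gap: 0.22
grip_force: 29.8
t: 19.8
eef_pos: [492.2, 373.3, 8.9]
contact_force: [-0.8, -0.0, -0.8]
finger_gap: 0.215
grip_force: 29.8
t: 20.1
eef_pos: [492.1, 373.3, 6.7]
contact_force: [-0.3, 0.4, -1.1]
finger_gap: 0.22
grip_force: 29.8
```

```bash
for k in 1 ; do 
python3 -m handwheel '0 0 0.007 0 0 0;0 0 0.0125 0 0 0;0 0 0.0125 0 0 0'
python3 -m handwheel '0 0 0.007 0 0 0;0 0 0.0125 0 0 0;0 0 0.0125 0 0 0'
python3 -m handwheel '0 0 0.007 0 0 0;0 0 0.0125 0 0 0;0 0 0.0125 0 0 0'
done|grep -v rot
```

```text
t: 20.4
eef_pos: [492.1, 373.3, 5.8]
contact_force: [0.3, -0.3, -1.5]
finger_gap: 0.218
grip_force: 29.8
t: 20.7
eef_pos: [492.1, 373.4, 5.2]
contact_force: [-1.4, -1.3, 3.8]
finger_gap: 0.221
grip_force: 30.3
t: 21.0
eef_pos: [492.1, 373.4, 4.8]
contact_force: [-4.0, -1.4, 10.5]
finger_gap: 0.223
grip_force: 30.8
```

```bash
{
python3 -m handwheel '0 0 -0.008 0 0 0;0 0 -0.008 0 0 0;0 0 -0.008 0 0 0' 0.45 20
python3 -m handwheel '0 0 0 0 0 0;0 0 0 0 0 0;0 0 0 0 0 0' 0
python3 -m handwheel '0 0 -0.1 0 0 0;0 0 -0.25 0 0 0;0 0 -0.5 0 0 0;0 0 -0.75 0 0 0;0 0 -1 0 0 0'
python3 -m handwheel '0 0 -0.5 0 0 0;0 0 -1 0 0 0;0 -0.5 -1 0 0 0;0 -1 -1 0 0 0;0 -1 -1 0 0 0'
}|grep -v rot
python3 - <<'E'
from h import *
a=vision.capture('top')[180:280,130:345];b=vision.capture('scene')[140:365,330:540]
cv2.imwrite('pics/a5.png',cv2.resize(a,None,fx=3.5,fy=3.5,interpolation=2)[:,:,::-1]);cv2.imwrite('pics/b5.png',cv2.resize(b,None,fx=2.6,fy=2.6,interpolation=2)[:,:,::-1])
E
```

```text
t: 21.3
eef_pos: [492.1, 373.3, 4.2]
contact_force: [-0.6, 0.1, 0.0]
finger_gap: 0.274
grip_force: 0.0
t: 21.6
eef_pos: [492.1, 373.3, 4.3]
contact_force: [0.2, 0.6, 0.8]
finger_gap: 0.494
grip_force: 0.0
t: 22.1
eef_pos: [492.2, 373.4, 86.4]
contact_force: [0.4, -0.8, 0.0]
finger_gap: 0.499
grip_force: 0.0
t: 22.6
eef_pos: [473.5, 292.2, 166.0]
contact_force: [-0.6, -0.4, -0.5]
finger_gap: 0.502
grip_force: 0.0
```

View pics/b5.png

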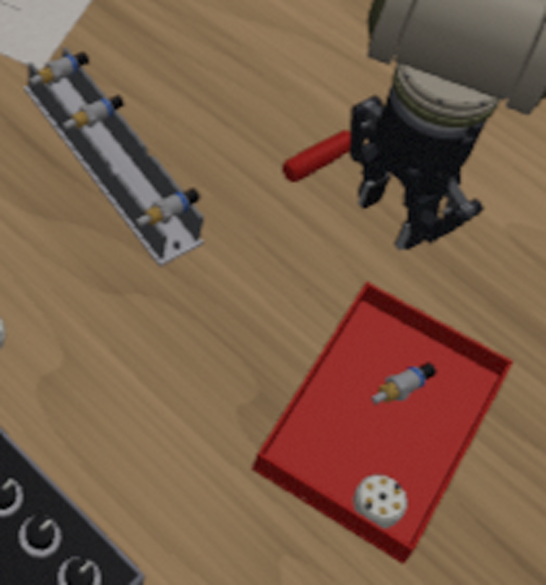

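View pics/a5.png

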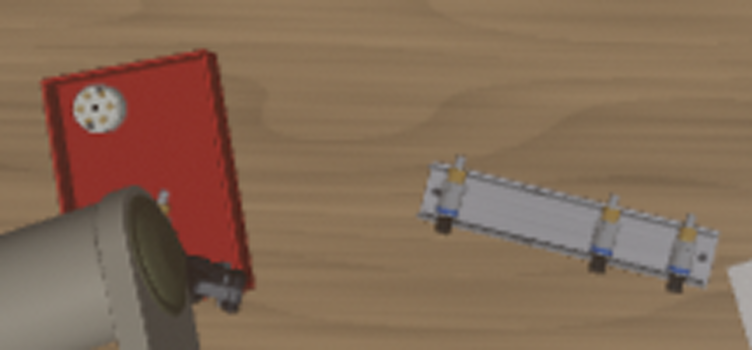

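The pictures show the tired sensor lying flat on the tray floor (scene crop about 405, 383), clear of the transmitter. The three sound ones are in notches 1, 2 and 4, and the gripper is clear of everything.

```bash
python3 -c "
from workcell import job
print(job.job_done())"
```

```text
the job is handed in; nothing more can be done
None
```

The tired sensor was the one in notch 3: at about 11 N its ends closed to about 64 mm, against about 67 mm for the other three. It now lies on the red tray's floor, the three sound ones are still in their notches, and the job was handed in at about 23 s.

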